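# Put the flat roof back on the model garage

## Task

The roof of the model garage has dried: take it off the wooden battens, tilt it and tuck its long edge farther from the stair-head (the edge the little door faces) in under the overhanging slab of the garage's taller end block, then lower the other edge until the roof lies flat and fully home between the walls, and let go. Do not drop it or force it, and leave the model cars, the paint jar and the roll of tape where they stand.

Things in the scene. Friction and masses are not known exactly. Their poses are not given: they have to be found in the camera images.
- stair_head (a point): centre (half-way up) of the stair-head, a white block 52 x 34 x 36 mm (roof x, y, z) standing on the roof, good to grip; bare roof for 45 mm on either side in y. It is 23 mm above the deck's underside, 73 mm from the edge to tuck in, 45 mm from the other long edge. A small wooden door is on its -x side, facing the edge to tuck in. Axes as for roof_middle
- roof_middle (a point): middle of the underside of the roof's deck (14 mm to -x of stair_head). +z up, +x from the edge to tuck in towards the other long edge. When home this point is at seat and the axes of both agree. At the start it is 18 mm above the table, the roof lying flat on two battens
- tuck_edge (a point): middle of the roof's long edge that goes in under the slab (its lower corner), 59 mm to -x of roof_middle; axes as for stair_head
- seat (a point): middle of the garage's roof pocket, on the level of the narrow ledges that carry the deck, 74 mm above the table. z up, +x from the taller end block (on the robot's side) towards the bay doors. Pocket 122 (x) x 182 mm (y). The walls at y = +-91 and x = +61 rise 9 mm above the ledges, the inner edges of their top 3 mm splayed outwards; the block's wall is at x = -61
- slab_edge (a point): middle of the lower edge of the slab that juts 14 mm from the taller block over the pocket: 47 mm to -x of seat, 12 mm above it; the slab's top is 4 mm higher. An air conditioner 12 mm high stands on the slab at x -91 to -69, y 45 to 75 mm from seat. Axes as for seat
- garage: white model garage on a black display base 224 x 230 x 22 mm, fixed to the table; origin at the centre of the base's underside, axes as for seat, which is 9 mm to -x of it
- roof: the whole loose roof: a flat grey deck 118 x 176 x 5 mm (x, y, z) with the stair-head on it, about 160 g (varies); origin and axes as for roof_middle. A white air conditioner 10 mm high stands near its +x, -y corner and a thin 12 mm pipe near its +x, +y corner
- stand: plywood board 120 x 150 x 6 mm with two battens 10 x 150 x 12 mm on it, fixed; the roof lies on it at the start. Origin at the centre of its underside
- car_mat: red model car 70 x 28 x 23 mm on the mat; origin at the centre of its underside
- car_forecourt: blue model car, same size, on the garage's forecourt in front of the bay doors; origin at the centre of its underside
- paint_jar: amber glass paint jar, 40 mm diameter, 60 mm high; origin at the centre of its underside
- tape_roll: yellow roll of masking tape lying flat, 90 mm outside and 76 mm inside diameter, 24 mm high; origin at the centre of its underside
Not all that is in view belongs to the job. Several things have the shape of the roof; the one meant has the colours described above.

How it is judged:
By the outcome, as a careful person would: the job done as asked, in the order asked, and still so for the second after the job is handed in, with the robot touching nothing.
It also fails if it takes over 45 s, if anything falls off the work surface, if the arm or the gripper's body presses on something with over 40 N, if the wrist force passes 120 N, or if a joint passes its speed limit or range.

## Robot

A 6-joint arm with a two-finger parallel gripper is mounted at the origin on the work surface. World frame = base frame: x ahead of the robot, y to its left, z up, the work surface at z = 0. Lengths are in mm, angles in rad, forces in N, time in s.
With the tool pointing down it reaches from about 350 to 975 mm from the base axis. Payload 7.1 kg.
Tool frame: the origin (TCP) lies at the very end of the fingers, on their centre line; the grasp point (between the pads) lies 19 mm behind it; z points along the fingers, y is the line along which they close (so a half turn about z gives the same grasp; the last joint's range is limited). The gripper opens to 88 mm and grips with 3 to 60 N. Pads are 20 mm wide; open, the fingers measure 115 mm over their backs; the gripper's body (75 mm by 178 mm) begins 61 mm behind the grasp point.
Start: joints at [1.249, 0.423, 1.63, -0, 1.089, -0.019], TCP at [186.339, 596.559, 222.675] pointing down, gripper open.
Joint ranges: [-3, 3], [-0.9, 2.11], [0.09, 2.58], [-1.31, 4.45], [0.11, 2.69], [-2.54, 2.54]. Speed limits (rad/s): [2.39, 2.39, 3.01, 3.14, 3.14, 3.14].

## Interface

Orientations are given as a rotation vector (axis times angle).
In Python, from workcell import ctrl gives the robot as it stands. The module is installed in compiled form; this text tells all that it offers.
- The arm moves only by the shell command python3 -m inch 'ROWS'. ROWS is JSON, a list of rows, each a list of 7 numbers: the shift along the tool's x, y, z scaled (see below), then the turn, a rotation vector about the tool's x, y, z scaled (see below), then the closure, from -1 (fully open) to 1 (shut). In form: [[tx, ty, tz, wx, wy, wz, hand], ...]. A call has 1 to 10 rows; each row is the pose to reach, as a shift and turn from the pose commanded when the call began, along the tool's axes at that moment; what a row does not reach only later rows make up. The controller multiplies each number of a shift by 0.15 m and each number of a turn by pi/4 rad. A row lasts 1/8 s, in which the tool goes at most 62.5 mm and 10.7 degrees, less where a joint would pass 70% of its speed; a pose out of reach is approached as far as the arm can. A call with a number of a shift or a turn outside -1 to 1 is refused whole. A call with a gripper value outside its range is refused whole. The fingers move at their own pace and stop on an object; the grip force is fixed at half the most. Time passes only in rows, so rows that repeat a pose let the fingers close. It gives the time, the measured TCP pose, the force, the opening and the grip force at its end, in the units of the state.
- ctrl.get_obs(): the state, without advancing time (a new reading comes with each control period).
- ctrl.get_image(name): name is "side" or "top" or "wrist"; returns the picture (400x640x3 uint8, red, green, blue); there is no depth.
- ctrl.camera_params(name): a dict with "vfov" (degrees; the focal length in pixels is half the picture's height over the tangent of half this angle, whatever the lens; pixels are square), "cx", "cy" (the principal point, pixels), "eye" and "attitude" of the camera in the world; the wrist camera has in their place "tool_from_camera" (4x4, takes a point from camera to tool coordinates, whose origin is the TCP and whose axes are the flange's). Camera axes: x right, y up, looking along -z (the intrinsics and any distortion apply to the point x, -y, -z); pixel columns grow to the right and rows downward; lengths in mm; the calibration is good to about 2 mm. A picture is of the moment at which its call begins: read the wrist's pose just before it. camera_params takes no time and is no camera call.
- ctrl.close_job(): hands the job in; it is judged then, once.
The state is a dict: "t": time; "qpos": joint angles; "qvel": joint speeds; "joint_torque": joint torques, N m; "ee_pos": TCP position; "orientation": TCP orientation; "ft_force": force on the tool from outside, world axes, zero at the start; "moment": the same for the moment, N m; "width": finger opening in mm; "grasp_force": force on a finger pad.
Only numpy, scipy, OpenCV 4.12 (cv2) and the standard library are available. Lean on these libraries where they do the work, as an engineer would, in place of code of your own. Each camera call takes 0.05 s, during which the arm holds its last target. There are 200 camera calls.

## Working session

There is one attempt and no reset: what is moved stays moved. The work goes in short steps, Python scripts to look and compute and a shell command to move; the robot and the scene stay as the last step left them, time stands still between calls to the robot, and variables do not carry over. Pictures are saved under pics/ and viewed, at most 10 in all, crops included, and the job is handed in when it is done.

```bash
mkdir -p pics; python3 - <<'E'
from workcell import ctrl
import cv2, numpy as np
for n in ["top","side"]:
    im=ctrl.get_image(n); cv2.imwrite(f"pics/{n}0.png",im[:,:,::-1])
for n in ["top","side","wrist"]: print(n,ctrl.camera_params(n))
o=ctrl.get_obs(); print(o)
E
```

```text
top {'vfov': 45.037248967179636, 'cx': 316.61547266990954, 'cy': 209.1340072532715, 'eye': array([ 252.42896281,    5.0025193 , 1432.56537374]), 'attitude': array([ 0.13318588, -0.1433408 , -1.5478582 ])}
side {'vfov': 55.51361320655603, 'cx': 319.3356182222171, 'cy': 195.24778733216507, 'eye': array([ 380.10441054, -829.83360644,  795.38913744]), 'attitude': array([ 0.86020615, -0.04316007, -0.132644  ])}
wrist {'vfov': 63.15687891199465, 'cx': 319.9383697282573, 'cy': 193.77462108299756, 'tool_from_camera': array([[ 3.42357787e-04,  9.55275839e-01,  2.95716002e-01,
         8.13175711e+01],
       [ 9.99999864e-01, -4.43104150e-04,  2.73671184e-04,
         2.30038947e-01],
       [ 3.92464458e-04,  2.95715869e-01, -9.55275861e-01,
        -1.63037402e+02],
       [ 0.00000000e+00,  0.00000000e+00,  0.00000000e+00,
         1.00000000e+00]])}
{'t': 0.1, 'qpos': array([ 1.24896666e+00,  4.23768379e-01,  1.63062654e+00, -8.49622518e-06,
        1.08858469e+00, -1.90304237e-02]), 'qvel': array([-0.00115792, -0.00131518, -0.00206658, -0.00027366, -0.00159952,
       -0.00048032]), 'joint_torque': array([ 9.08239781e-05, -5.45612454e+01, -2.74325091e+01,  6.44233287e-02,
        1.88053132e-02, -1.11071284e-05]), 'ee_pos': array([186.2052558 , 596.08330214, 221.971861  ]), 'orientation': array([-4.73780344e-01, -3.10543082e+00,  2.14891006e-03]), 'ft_force': array([ 0.32567284, -0.01395795, -0.0259928 ]), 'moment': array([-0.0186677 ,  0.02468108, -0.01015148]), 'grasp_force': 0.0, 'width': 87.92830941875033}
```

View pics/top0.png

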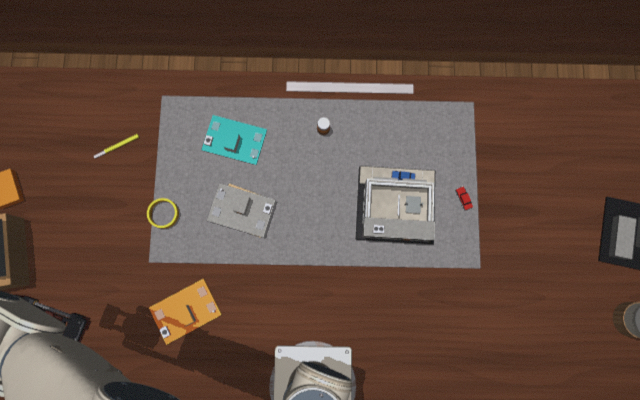

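View pics/side0.png

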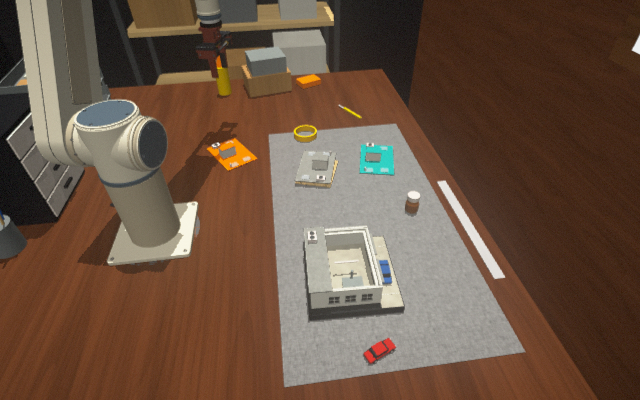

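The top view shows three roof-shaped things: grey (241,211) lying on battens, teal (235,140) and orange (185,311). The grey one fits the description, with its grey deck, white A/C and battens beneath. The garage is at (397,205), with its slab side towards the robot. I'll confirm in an enlarged crop.

```bash
cat > h.py <<'E'
import numpy as np, cv2
from scipy.spatial.transform import Rotation as R
from workcell import ctrl
def cam(n,obs=None):
    p=ctrl.camera_params(n); f=200/np.tan(np.radians(p["vfov"]/2))
    if n=="wrist":
        o=obs or ctrl.get_obs(); T=np.eye(4); T[:3,:3]=R.from_rotvec(o["orientation"]).as_matrix(); T[:3,3]=o["ee_pos"]
        T=T@p["tool_from_camera"]; return T[:3,:3],T[:3,3],f,p["cx"],p["cy"]
    return R.from_rotvec(p["attitude"]).as_matrix(),p["eye"],f,p["cx"],p["cy"]
def ray(c,u,v):
    M,e,f,cx,cy=c; return M@np.array([(u-cx)/f,-(v-cy)/f,-1])
def onz(c,u,v,z):
    d=ray(c,u,v); return c[1]+d*(z-c[1][2])/d[2]
def proj(c,P):
    M,e,f,cx,cy=c; q=M.T@(np.asarray(P,float)-e); return cx-f*q[0]/q[2], cy+f*q[1]/q[2]
E
python3 - <<'E'
from h import *
c=cam("top"); print(onz(c,241,211,23),onz(c,397,205,74), onz(c,323,126,60),onz(c,162,213,24))
im=cv2.imread("pics/top0.png")
a=cv2.resize(im[175:245,195:285],None,fx=6,fy=6,interpolation=cv2.INTER_CUBIC)
cv2.imwrite("pics/crop_roof.png",a)
print(cv2.__version__,R.from_rotvec(ctrl.get_obs()["orientation"]).as_matrix().round(3))
E
```

```text
[494.01949497 221.96409528  23.        ] [ 511.34028341 -232.03042635   74.        ] [749.51071649 -16.26514009  60.        ] [483.37094909 454.57614751  24.        ]
4.12.0 [[-0.955  0.298 -0.   ]
 [ 0.298  0.955 -0.001]
 [ 0.    -0.001 -1.   ]]
```

View pics/crop_roof.png

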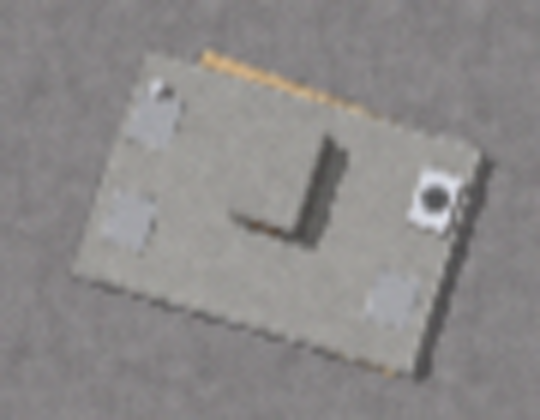

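The crop confirms it: grey deck, white A/C at crop (435,198) on the far right (+x,-y), pipe at (160,90), brown door on the side of the stair-head facing the robot, battens showing beneath. Next I bring the wrist camera over it.

```bash
python3 -m inch '[[-0.33,-0.2,0,0,0,0,-1],[-0.66,-0.4,0,0,0,0,-1],[-0.99,-0.59,0,0,0,0,-1],[-0.99,-0.59,0,0,0,0,-1]]' | tail -5
python3 -m inch '[[-0.33,-0.2,0,0,0,0,-1],[-0.66,-0.4,0,0,0,0,-1],[-0.99,-0.59,0,0,0,0,-1],[-0.99,-0.59,0,0,0,0,-1]]' >/dev/null
python3 -m inch '[[-0.33,-0.2,0,0,0,0,-1],[-0.66,-0.4,0,0,0,0,-1],[-0.99,-0.59,0,0,0,0,-1],[-0.99,-0.59,0,0,0,0,-1],[-0.99,-0.59,0,0,0,0,-1]]' | tail -5
python3 - <<'E'
from h import *
o=ctrl.get_obs(); im=ctrl.get_image("wrist")[:,:,::-1]; cv2.imwrite("pics/w1.png",im)
print(o["t"],o["ee_pos"],o["orientation"]); np.save("w1.npy",np.r_[o["ee_pos"],o["orientation"]])
E
```

```text
ee_pos: [303.5, 465.1, 222.4]
orientation: [-0.48, -3.105, 0.002]
ft_force: [0.3, 0.0, 0.0]
width: 88.0
grasp_force: 0.0
ee_pos: [531.4, 211.7, 222.3]
orientation: [-0.473, -3.105, -0.0]
ft_force: [-0.5, 0.1, -1.2]
width: 87.6
grasp_force: 0.0
1.725 [531.43414707 211.67629067 222.2579135 ] [-4.72857947e-01 -3.10453464e+00 -8.97056844e-05]
```

View pics/w1.png

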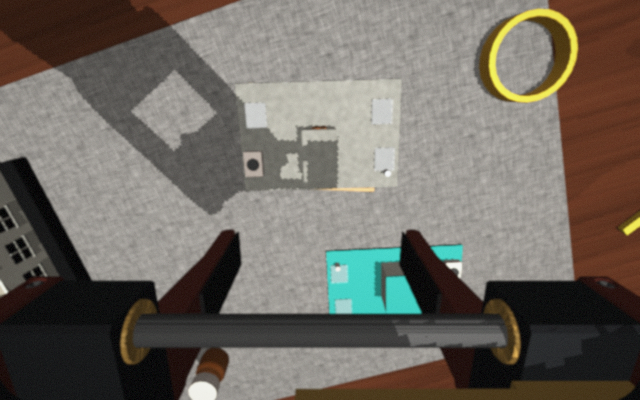

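The wrist view shows the grey roof with corners about (235,85), (401,80), (397,188) and (243,190). The door is at (318,128) and faces the robot. The teal roof is beyond, between the fingers. I'll refine the corners with a chroma mask.

```bash
python3 - <<'E'
from h import *
w=np.load("w1.npy"); c=cam("wrist",dict(ee_pos=w[:3],orientation=w[3:]))
im=cv2.GaussianBlur(cv2.imread("pics/w1.png"),(3,3),0).astype(float)
x0,y0=215,65
p=im[y0:215,x0:425]; ch=(p[:,:,2]-p[:,:,0])/p.sum(2)*1000
g=lambda u,v:ch[v-y0-2:v-y0+3,u-x0-2:u-x0+3].mean().round(1)
print("roof lit",g(330,100),g(280,95),"roof sh",g(255,180),g(250,140),"mat lit",g(420,150),g(330,205),"mat sh",g(225,180),g(222,140))
th=(g(330,100)+g(420,150))/2
m=(cv2.GaussianBlur(ch,(5,5),0)>th).astype(np.uint8)
m=cv2.morphologyEx(m,cv2.MORPH_CLOSE,np.ones((15,15)));m=cv2.morphologyEx(m,cv2.MORPH_OPEN,np.ones((9,9)))
k=max(cv2.findContours(m,0,2)[0],key=cv2.contourArea)
q=cv2.approxPolyDP(cv2.convexHull(k),6,True)[:,0]+[x0,y0]; print(q.tolist(), cv2.contourArea(k))
for u,v in q: print(onz(c,u,v,23).round(1))
dr=cv2.cvtColor(m*90,cv2.COLOR_GRAY2BGR)
o=p.astype(np.uint8).copy(); cv2.drawContours(o,[k],-1,(0,0,255),1)
cv2.imwrite("pics/w1c.png",cv2.resize(o,None,fx=3.5,fy=3.5,interpolation=cv2.INTER_CUBIC))
E
```

```text
roof lit 24.2 23.7 roof sh 25.8 26.1 mat lit 17.1 17.3 mat sh 19.5 19.5
[[400, 80], [395, 186], [373, 194], [231, 189], [215, 138], [223, 90], [247, 81]] 15987.0
[466.1 320.3  23. ]
[577.5 288.4  23. ]
[579.3 261.6  23. ]
[524.4 105.9  23. ]
[464.4 111.   23. ]
[420.  138.7  23. ]
[419.2 166.3  23. ]
```

View pics/w1c.png

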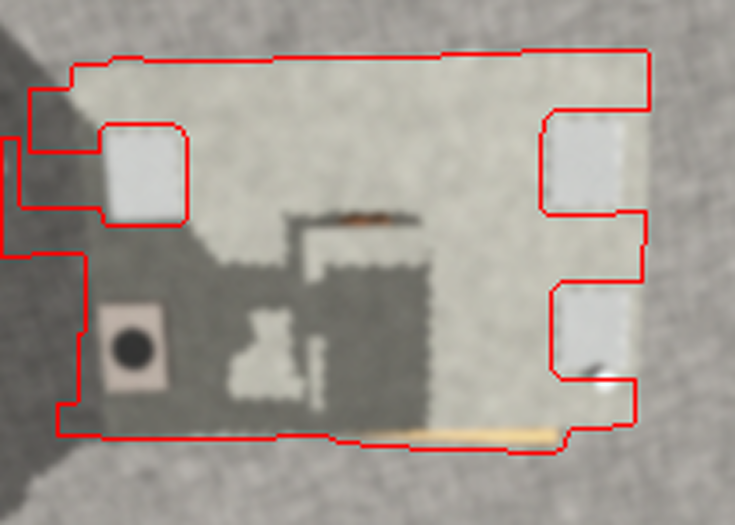

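The crop gives clean deck corners: TL (70,64), TR (650,51), BR (637,426), BL (100,436) in crop pixels. The mask leaks only into the shadow at left. The door slit is at (365,218).

```bash
python3 - <<'E'
from h import *
w=np.load("w1.npy"); c=cam("wrist",dict(ee_pos=w[:3],orientation=w[3:]))
q=np.array([(70,64),(650,51),(637,426),(100,436)])/3.5+[215,65]-0.3
P=np.array([onz(c,u,v,23) for u,v in q]); print(P.round(1))
print([np.linalg.norm(P[i]-P[(i+1)%4]).round(1) for i in range(4)],"want 176,118")
C=P.mean(0)
src=np.array([(-59,-88),(-59,88),(59,88),(59,-88)])
d=P[:,:2]-C[:2]; yaw=np.arctan2((src[:,0]*d[:,1]-src[:,1]*d[:,0]).sum(),(src*d).sum())
ax=np.array([np.cos(yaw),np.sin(yaw)]); S=C[:2]+14*ax
print("mid",C.round(1),"yaw",np.degrees(yaw),"stair",S.round(1))
T=R.from_rotvec(w[3:]).as_matrix(); print("tool y yaw",np.degrees(np.arctan2(T[1,1],T[0,1]))-90, "roof y yaw",np.degrees(yaw))
print("cmd shift for grasp tcp z27:",(T.T@(np.r_[S,27]-w[:3])/150).round(3), "turn wz", (-(yaw-np.arctan2(-T[0,1],T[1,1])))/(np.pi/4))
# check: stair top corners vs projection at z=59
for s in [(-26,-17),(-26,17),(26,17),(26,-17)]:
  p=S+s[0]*ax+s[1]*np.array([-ax[1],ax[0]]); print((np.array(proj(c,[*p,59]))-[215,65])*3.5)
# top cam check
ct=cam("top"); print("top proj mid",proj(ct,[*C[:2],23]))
# top crop corners roof
tq=np.array([(75,270),(415,378),(485,152),(150,57)])/6+[195,175]
Q=np.array([onz(ct,u,v,23) for u,v in tq]);print("top mid",Q.mean(0).round(1))
# garage crop
im=cv2.imread("pics/top0.png"); cv2.imwrite("pics/crop_g.png",cv2.resize(im[155:255,340:450],None,fx=6,fy=6,interpolation=cv2.INTER_CUBIC))
E
```

```text
[[417.2 153.2  23. ]
 [465.5 320.9  23. ]
 [578.5 290.1  23. ]
 [529.  119.3  23. ]]
[np.float64(174.6), np.float64(117.1), np.float64(177.9), np.float64(116.8)] want 176,118
mid [497.6 220.9  23. ] yaw -16.1049156462143 stair [511. 217.]
tool y yaw -17.320546428991534 roof y yaw -16.1049156462143
cmd shift for grasp tcp z27: [ 0.139 -0.006  1.302] turn wz -0.02701401739504976
[301.39909282 226.96484701]
[421.6358983  224.42660776]
[422.83354416 402.52248023]
[308.05286106 404.82616863]
top proj mid (np.float64(241.4158683318048), np.float64(209.83255250296295))
top mid [495.4 219.5  23. ]
```

```bash
python3 -m inch '[[0.07,0,0.35,0,0,-0.027,-1],[0.139,-0.006,0.7,0,0,-0.027,-1],[0.139,-0.006,0.95,0,0,-0.027,-1],[0.139,-0.006,0.95,0,0,-0.027,-1],[0.139,-0.006,0.95,0,0,-0.027,-1],[0.139,-0.006,0.95,0,0,-0.027,-1]]'
python3 - <<'E'
from h import *
o=ctrl.get_obs(); im=ctrl.get_image("wrist")[:,:,::-1]; cv2.imwrite("pics/w2.png",im)
T=R.from_rotvec(o["orientation"]).as_matrix(); print(T.T@(np.r_[511,217,27]-o["ee_pos"])/150)
E
```

```text
t: 2.52
ee_pos: [513.4, 216.6, 82.1]
orientation: [0.44, 3.108, 0.003]
ft_force: [-0.3, 0.5, -0.7]
width: 87.7
grasp_force: 0.0
[ 0.01716737 -0.002403    0.36731339]
```

View pics/w2.png

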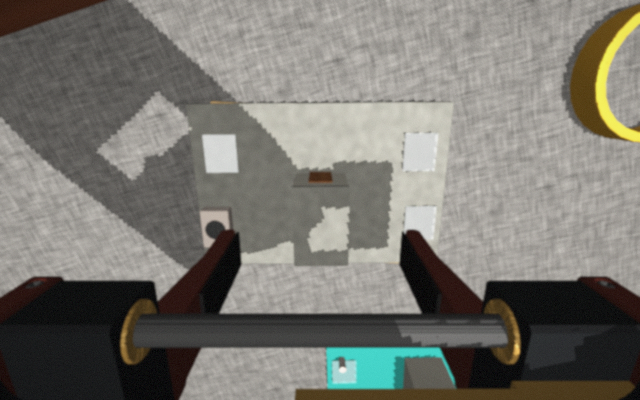

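View pics/crop_g.png

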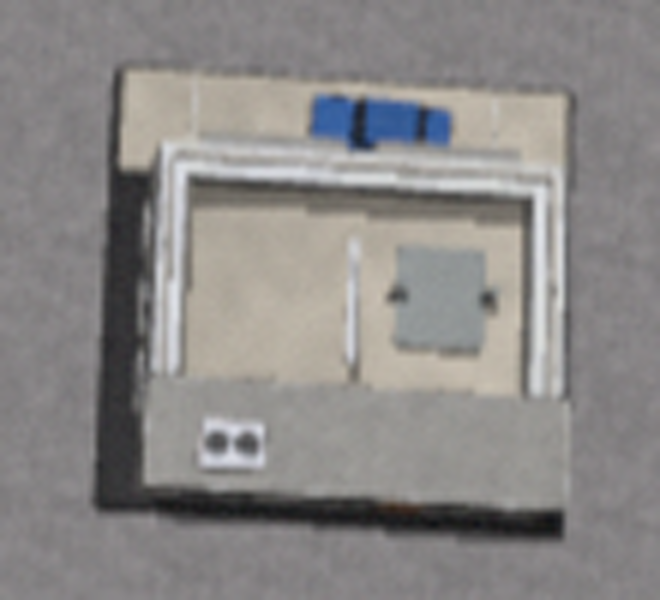

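The wrist view shows the stair-head centred between the fingers at column 321 and the tuck edge level, about (190,104) to (452,102). The garage crop shows the pocket opening, the slab edge from crop (145,378) to (570,398), and the A/C at (232,443). I descend, grip and lift a little.

```bash
python3 -m inch '[[0,0,0.2,0,0,0,-1],[0,0,0.35,0,0,0,-1],[0,0,0.35,0,0,0,-1],[0,0,0.35,0,0,0,-1],[0,0,0.35,0,0,0,-1]]'
python3 -m inch '[[0,0,0,0,0,0,1],[0,0,0,0,0,0,1],[0,0,0,0,0,0,1],[0,0,0,0,0,0,1],[0,0,0,0,0,0,1],[0,0,0,0,0,0,1],[0,0,0,0,0,0,1],[0,0,0,0,0,0,1]]'
python3 - <<'E'
from h import *
o=ctrl.get_obs();print(o["ee_pos"].round(2),o["orientation"].round(4))
c=cam("top")
g=lambda X,Y,z: onz(c,340+X/6-.4,155+Y/6-.4,z).round(1)
print("slab outer corners z=90",g(145,378,90),g(570,398,90),g(143,487,90),g(565,510,90))
# wall tops z=83; inner bottom edge of wall top pocket
print("walls z83: outerTL",g(163,145,83),"outerTR",g(563,170,83),"innerTL",g(188,182,83),"innerTR",g(530,198,83))
print("base z22",g(122,68,22),g(572,92,22),g(97,508,22),g(562,537,22))
E
```

```text
t: 3.2
ee_pos: [513.1, 216.0, 28.9]
orientation: [0.441, 3.109, 0.002]
ft_force: [-0.1, 0.5, -0.2]
width: 87.8
grasp_force: 0.0
t: 4.2
ee_pos: [512.2, 215.7, 27.6]
orientation: [-0.441, -3.111, -0.0]
ft_force: [0.0, 0.1, -0.1]
width: 33.7
grasp_force: 30.0
[512.23 215.69  27.63] [-0.4409 -3.1105 -0.    ]
slab outer corners z=90 [ 470.3 -135.    90. ] [ 464.6 -334.9   90. ] [ 418.7 -134.1   90. ] [ 411.6 -331.2   90. ]
walls z83: outerTL [ 584.7 -144.3   83. ] outerTR [ 576.2 -336.1   83. ] innerTL [ 566.8 -156.2   83. ] innerTR [ 562.2 -319.9   83. ]
base z22 [ 639.2 -130.4   22. ] [ 631.3 -357.    22. ] [ 416.4 -118.6   22. ] [ 406.4 -346.5   22. ]
```

```bash
python3 -m inch '[[0,0,-0.05,0,0,0,1],[0,0,-0.15,0,0,0,1],[0,0,-0.4,0,0,0,1],[0,0,-0.7,0,0,0,1],[0,0,-1,0,0,0,1],[0,0,-1,0,0,0,1]]'
python3 -m inch '[[-0.06,-0.15,-0.1,0,0,0,1],[-0.16,-0.4,-0.2,0,0,0,1],[-0.28,-0.67,-0.3,0,0,0,1],[-0.393,-0.935,-0.3,0,0,0,1]]' >/dev/null
python3 -m inch '[[-0.13,-0.31,0,0,0,0,1],[-0.26,-0.62,0,0,0,0,1],[-0.393,-0.935,0,0,0,0,1]]' >/dev/null
python3 -m inch '[[-0.12,-0.28,0,0,0,-0.1,1],[-0.24,-0.56,0,0,0,-0.2,1],[-0.34,-0.8,0,0,0,-0.318,1],[-0.393,-0.935,0,0,0,-0.318,1],[-0.393,-0.935,0,0,0,-0.318,1],[-0.393,-0.935,0,0,0,-0.318,1],[-0.393,-0.935,0,0,0,-0.318,1]]'
python3 - <<'E'
from h import *
o=ctrl.get_obs(); im=ctrl.get_image("wrist")[:,:,::-1]; cv2.imwrite("pics/w3.png",im)
np.save("w3.npy",np.r_[o["ee_pos"],o["orientation"]]);print(o["ee_pos"],o["orientation"])
E
```

```text
t: 4.95
ee_pos: [514.6, 216.6, 182.3]
orientation: [0.44, 3.103, 0.006]
ft_force: [0.3, 0.2, -2.2]
width: 33.8
grasp_force: 30.0
t: 6.7
ee_pos: [565.1, -236.4, 222.6]
orientation: [-0.049, -3.141, -0.001]
ft_force: [0.8, 0.3, -1.7]
width: 34.0
grasp_force: 30.0
[ 565.11968141 -236.38193391  222.64984898] [-4.87456544e-02 -3.14088424e+00 -5.61670706e-04]
```

View pics/w3.png

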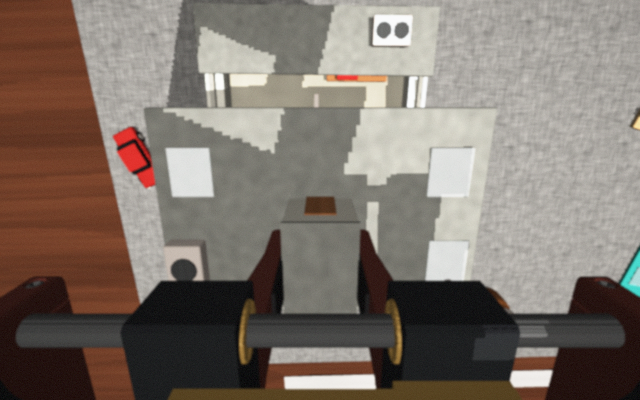

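The wrist view shows the held roof, its tuck edge at row 107 (columns 145 to 496). Past it lie the slab's front edge at row 74 (columns 197 to 433), the slab A/C at (392,30), and the walls at columns 205–228 and 407–427. I'll measure these edges sub-pixel.

```bash
cat > m.py <<'E'
from h import *
def vedge(g,cols,lo,hi):   # row edges at columns
    r=[]
    for u in cols:
        d=np.abs(np.gradient(g[lo:hi,u-2:u+3].mean(1))); i=d.argmax(); 
        s=slice(max(i-1,0),i+2); r.append((u,lo+(np.arange(len(d))[s]*d[s]).sum()/d[s].sum(),d[i]))
    return np.array(r)
def fit(r,t):
    a=np.polyfit(r[:,0],r[:,1],1)
    for _ in range(3):
        e=np.abs(np.polyval(a,r[:,0])-r[:,1]); k=e<max(np.median(e)*2.5,.4); a=np.polyfit(r[k,0],r[k,1],1)
    print(t,"n",k.sum(),"of",len(r),"rms",e[k].std().round(2)); return a
E
python3 - <<'E'
from m import *
w=np.load("w3.npy"); c=cam("wrist",dict(ee_pos=w[:3],orientation=w[3:])); T=R.from_rotvec(w[3:]).as_matrix()
g=cv2.imread("pics/w3.png").astype(float).sum(2)/3
sl=fit(vedge(g,range(235,405,5),66,80),"slab"); tk=fit(vedge(g,range(160,480,8),100,115),"tuck")
S=[onz(c,u,np.polyval(sl,u),90) for u in (197,433)]
# tuck in tool frame: plane tool z = 9.6-5=4.6 -> deck top above by
def ontool(u,v,zt):
    d=T.T@ray(c,u,v); e=T.T@(c[1]-w[:3]); return e+d*(zt-e[2])/d[2]
for z in (4.6,): print("tuck top edge tool frame",[ontool(u,np.polyval(tk,u),z).round(1) for u in (145,496)])
print("slab edge world (z90)",[s.round(1) for s in S])
gt=g.T
for t,rows,lo,hi in(("slabR",range(25,70,3),424,446),("slabL",range(40,72,3),188,206),("tuckL",range(112,150,3),138,165),("tuckR",range(112,150,3),484,503)):
    a=fit(vedge(gt,rows,lo,hi),t); v=rows[len(rows)//2]
    if t[0]=="s":
        for v in (rows[0],rows[-1]): print(onz(c,np.polyval(a,v),v,90).round(1))
    else: v=109; print(ontool(np.polyval(a,v),v,4.6).round(1))
ac=[(372,14),(413,14),(412,46),(374,46)]; print("AC top",np.mean([onz(c,u,v,102) for u,v in ac],0).round(1))
E
```

```text
slab n 21 of 34 rms 0.05
tuck n 40 of 40 rms 0.33
tuck top edge tool frame [array([ 74.3, -87.1,   4.6]), array([74.4, 87.9,  4.6])]
slab edge world (z90) [array([ 465. , -338.2,   90. ]), array([ 471.4, -136.8,   90. ])]
slabR n 14 of 15 rms 0.12
[ 433.5 -135.4   90. ]
[ 465.7 -137.1   90. ]
slabL n 11 of 11 rms 0.25
[ 438.7 -333.4   90. ]
[ 461.9 -337.5   90. ]
tuckL n 11 of 13 rms 0.54
[ 73.6 -87.8   4.6]
tuckR n 11 of 13 rms 0.09
[73.7 88.2  4.6]
AC top [ 438.2 -174.8  102. ]
```

```bash
python3 - <<'E'
from m import *
w=np.load("w3.npy"); c=cam("wrist",dict(ee_pos=w[:3],orientation=w[3:]))
g=cv2.imread("pics/w3.png").astype(float).sum(2)/3
for r in (86,98):
    p=g[r-3:r+4].mean(0); print(r,"L",p[198:236].astype(int).tolist()); print("R",p[400:436].astype(int).tolist())
    print([ (u,onz(c,u,r,83)[:2].round(1).tolist()) for u in (205,228,407,427)])
E
```

```text
86 L [99, 98, 101, 103, 104, 108, 129, 187, 238, 249, 249, 244, 237, 234, 233, 213, 176, 189, 232, 247, 248, 248, 248, 248, 246, 228, 164, 110, 91, 84, 79, 100, 142, 177, 192, 193, 194, 194]
R [147, 145, 133, 109, 86, 79, 79, 110, 183, 240, 251, 251, 251, 250, 239, 204, 157, 138, 171, 206, 220, 224, 236, 246, 250, 249, 235, 199, 173, 165, 164, 165, 163, 163, 161, 164]
[(205, [474.8, -335.1]), (228, [475.4, -314.8]), (407, [480.2, -156.7]), (427, [480.8, -139.1])]
98 L [99, 98, 99, 100, 103, 107, 106, 110, 133, 168, 188, 188, 174, 159, 154, 150, 133, 116, 129, 167, 190, 194, 195, 195, 195, 184, 152, 107, 82, 75, 76, 77, 89, 114, 137, 146, 148, 149]
R [145, 134, 109, 87, 79, 80, 111, 184, 241, 251, 251, 251, 251, 247, 225, 170, 142, 179, 211, 218, 218, 235, 248, 251, 247, 231, 197, 179, 178, 179, 178, 176, 173, 170, 170, 172]
[(205, [484.9, -336.4]), (228, [485.5, -315.9]), (407, [490.4, -156.2]), (427, [491.0, -138.4])]
```

```bash
python3 -m inch '[[0.05,-0.01,0.15,0,-0.1,0,1],[0.101,-0.027,0.35,0,-0.2,0,1],[0.101,-0.027,0.55,0,-0.267,0,1],[0.101,-0.027,0.659,0,-0.267,0,1],[0.101,-0.027,0.659,0,-0.267,0,1],[0.101,-0.027,0.659,0,-0.267,0,1]]'
cat > s.py <<'E'
# usage: s.py xc zc theta  -> corner now, and the shift/turn (tool units) to reach target
import sys
from h import *
seat=np.array([515.2,-238.5,74]); G=R.from_euler("z",-1.82,degrees=True).as_matrix()
o=ctrl.get_obs(); T=R.from_rotvec(o["orientation"]).as_matrix(); L=G.T@T  # tool in seat frame
p=G.T@(o["ee_pos"]-seat); ux=-L[:,0]; n=-L[:,2]
cor=p-ux*74.35-n*9.6+L[:,1]*0.3
print("t",round(o["t"],2),"corner",cor.round(2),"theta",np.degrees(np.arctan2(ux[2],ux[0])).round(2),"F",o["ft_force"].round(1),"M",o["moment"].round(2),"w",round(o["width"],1))
for i in range(1,len(sys.argv),3):
    xc,zc,th=map(float,sys.argv[i:i+3]); t=np.radians(th); u=np.array([np.cos(t),0,np.sin(t)]); m=np.array([-np.sin(t),0,np.cos(t)])
    Lt=np.c_[-u,[0,1,0],-m]; q=np.array([xc,0,zc])+u*74.35+m*9.6-[0,.3,0]
    print(sys.argv[i:i+3],(L.T@(q-p)/150).round(3),(R.from_matrix(L.T@Lt).as_rotvec()/(np.pi/4)).round(3))
E
python3 s.py -37 2.5 12 -50 2.3 12 -58 2 12
```

```text
t: 7.5
ee_pos: [551.3, -241.5, 124.9]
orientation: [0.046, 2.93, -0.006]
ft_force: [0.0, 0.4, -1.3]
width: 34.1
grasp_force: 30.0
t 7.5 corner [-34.47  -1.6   25.95] theta 12.1 F [ 0.   0.4 -1.3] M [ 0.01  0.1  -0.03] w 34.1
['-37', '2.5', '12'] [0.049 0.01  0.15 ] [-0.001  0.002  0.001]
['-50', '2.3', '12'] [0.134 0.01  0.133] [-0.001  0.002  0.001]
['-58', '2', '12'] [0.187 0.01  0.124] [-0.001  0.002  0.001]
```

```bash
python3 -m inch '[[0.02,0,0.05,0,0,0,1],[0.03,0,0.09,0,0,0,1],[0.045,0.006,0.12,0,0,0,1],[0.045,0.006,0.14,0,0,0,1],[0.045,0.006,0.14,0,0,0,1],[0.045,0.006,0.14,0,0,0,1],[0.045,0.006,0.14,0,0,0,1]]'
python3 s.py -50 2.2 12 -58 2 12
python3 - <<'E'
from h import *
o=ctrl.get_obs(); im=ctrl.get_image("wrist")[:,:,::-1]; cv2.imwrite("pics/w4.png",im); np.save("w4.npy",np.r_[o["ee_pos"],o["orientation"]])
E
```

```text
t: 8.38
ee_pos: [547.9, -240.4, 102.1]
orientation: [0.047, 2.931, -0.005]
ft_force: [0.1, 0.2, -1.4]
width: 33.6
grasp_force: 30.0
t 8.38 corner [-38.    -0.52   3.2 ] theta 12.04 F [ 0.1  0.2 -1.4] M [ 0.01  0.16 -0.01] w 33.6
['-50', '2.2', '12'] [ 0.08   0.003 -0.01 ] [-0.     0.001 -0.   ]
['-58', '2', '12'] [ 0.132  0.003 -0.02 ] [-0.     0.001 -0.   ]
```

View pics/w4.png

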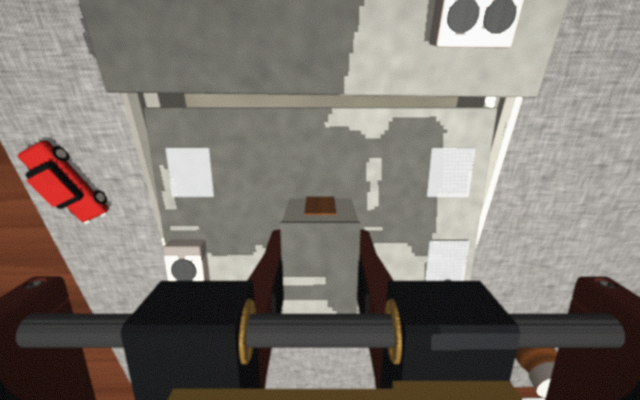

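The view shows the tuck edge at row 107, just in front of the slab edge at row 94. The deck lies between the side walls, white strips at columns ~135 and ~510. I'll check the offset sub-pixel in this close view.

```bash
python3 - <<'E'
from m import *
seat=np.array([515.2,-238.5,74]); G=R.from_euler("z",-1.82,degrees=True).as_matrix()
w=np.load("w4.npy"); c=cam("wrist",dict(ee_pos=w[:3],orientation=w[3:]))
g=cv2.imread("pics/w4.png").astype(float).sum(2)/3; S=lambda p:(G.T@(p-seat)).round(2)
a=fit(vedge(g,range(120,520,6),86,100),"slab")
for u in (120,320,520): print("slab top edge, want x=-47:",S(onz(c,u,np.polyval(a,u),90)),S(onz(c,u,np.polyval(a,u),86)))
gt=g.T
for t,lo,hi in(("slabL",80,115),("slabR",530,565)):
    b=fit(vedge(gt,range(60,92,3),lo,hi),t)
    for v in(70,90): print(np.polyval(b,v).round(1),S(onz(c,np.polyval(b,v),v,90)))
for r in (99,125):
  print(r,"L",g[r-2:r+3,110:165].mean(0).astype(int).tolist(),"\nR",g[r-2:r+3,475:530].mean(0).astype(int).tolist())
for u in(125,148,495,515): print(u,S(onz(c,u,125,83)))
E
```

```text
slab n 58 of 67 rms 0.21
slab top edge, want x=-47: [-47.56 -93.51  16.  ] [-46.7  -95.92  12.  ]
slab top edge, want x=-47: [-46.98  -0.64  16.  ] [-46.12  -0.64  12.  ]
slab top edge, want x=-47: [-46.41  92.52  16.  ] [-45.53  94.92  12.  ]
slabL n 10 of 11 rms 0.11
99.0 [-57.67 -99.94  16.  ]
104.9 [ -48.93 -100.1    16.  ]
slabR n 10 of 11 rms 0.03
544.7 [-57.75 100.18  16.  ]
538.2 [-49.02 100.11  16.  ]
99 L [163, 164, 168, 174, 179, 175, 172, 169, 171, 173, 171, 170, 172, 175, 178, 178, 179, 174, 163, 150, 145, 144, 145, 145, 147, 147, 145, 142, 123, 97, 79, 76, 76, 88, 119, 155, 174, 181, 179, 180, 180, 180, 179, 179, 180, 181, 179, 168, 140, 103, 81, 75, 77, 75, 76] 
R [80, 82, 81, 81, 83, 79, 81, 83, 89, 130, 203, 240, 248, 249, 248, 248, 248, 249, 248, 242, 221, 190, 174, 160, 132, 102, 89, 85, 92, 115, 158, 190, 205, 209, 209, 209, 210, 209, 210, 216, 229, 242, 247, 248, 247, 245, 232, 196, 169, 163, 167, 169, 169, 168, 167]
125 L [179, 177, 175, 176, 178, 178, 179, 180, 184, 189, 187, 180, 168, 161, 164, 166, 166, 166, 166, 173, 179, 181, 181, 181, 178, 167, 153, 147, 149, 148, 150, 150, 151, 147, 140, 125, 114, 117, 120, 122, 122, 124, 123, 125, 125, 124, 124, 124, 122, 122, 121, 121, 120, 120, 121] 
R [203, 204, 204, 203, 202, 200, 199, 198, 195, 194, 194, 192, 192, 192, 190, 190, 191, 189, 178, 145, 104, 96, 130, 178, 207, 217, 219, 218, 214, 203, 195, 207, 231, 245, 249, 250, 250, 248, 239, 213, 182, 169, 169, 173, 176, 174, 169, 166, 163, 167, 171, 169, 166, 163, 161]
125 [-30.17 -99.94   9.  ]
148 [-30.18 -88.22   9.  ]
495 [-30.27  88.4    9.  ]
515 [-30.28  98.57   9.  ]
```

The slab measures within 0.1 mm of its predicted place, so the seat estimate holds. I slide the edge in.

```bash
sed -i 's/-1.82/-2.0/' s.py; python3 -m inch '[[0.02,0.003,-0.003,0,0,0.004,1],[0.04,0.003,-0.006,0,0,0.004,1],[0.06,0.003,-0.009,0,0,0.004,1],[0.08,0.003,-0.01,0,0,0.004,1],[0.1,0.003,-0.014,0,0,0.004,1],[0.115,0.003,-0.017,0,0,0.004,1],[0.13,0.003,-0.019,0,0,0.004,1],[0.13,0.003,-0.019,0,0,0.004,1],[0.13,0.003,-0.019,0,0,0.004,1]]'
python3 s.py -58 1.5 9 -58.3 1.2 6 -58.6 1 3 -59 0.6 1.5 -59 0.3 0
```

```text
t: 9.55
ee_pos: [528.2, -239.3, 100.7]
orientation: [0.051, 2.931, -0.005]
ft_force: [-0.9, -0.2, -1.8]
width: 33.9
grasp_force: 30.0
t 9.55 corner [-5.772e+01  2.000e-02  1.790e+00] theta 12.03 F [-0.9 -0.2 -1.8] M [ 0.07  0.13 -0.03] w 33.9
['-58', '1.5', '9'] [-0.    -0.     0.028] [ 0.001  0.067 -0.   ]
['-58.3', '1.2', '6'] [ 0.001 -0.     0.055] [ 0.001  0.134 -0.   ]
['-58.6', '1', '3'] [ 0.003 -0.     0.083] [ 0.001  0.201 -0.   ]
['-59', '0.6', '1.5'] [ 0.007 -0.     0.098] [ 0.001  0.234 -0.   ]
['-59', '0.3', '0'] [ 0.008 -0.     0.113] [ 0.001  0.267 -0.   ]
```

```bash
python3 -m inch '[[0,0,0.01,0,0.022,0,1],[0,0,0.019,0,0.045,0,1],[0,0,0.028,0,0.067,0,1],[0,0,0.037,0,0.09,0,1],[0,0,0.046,0,0.112,0,1],[0.001,0,0.055,0,0.134,0,1],[0.001,0,0.064,0,0.156,0,1],[0.002,0,0.073,0,0.178,0,1],[0.002,0,0.073,0,0.178,0,1],[0.002,0,0.073,0,0.178,0,1]]'
python3 s.py -58.7 1 2.5 -59 0.6 1.2 -59 0.2 0 -59 -0.3 0
```

```text
t: 10.8
ee_pos: [530.0, -239.2, 89.8]
orientation: [0.054, 3.071, -0.001]
ft_force: [-0.1, 0.9, -1.2]
width: 33.8
grasp_force: 30.0
t 10.8 corner [-58.68   0.14   1.04] theta 4.0 F [-0.1  0.9 -1.2] M [0.04 0.03 0.03] w 33.8
['-58.7', '1', '2.5'] [-0.001 -0.001  0.013] [0.001 0.033 0.   ]
['-59', '0.6', '1.2'] [-0.    -0.001  0.027] [0.001 0.062 0.   ]
['-59', '0.2', '0'] [-0.001 -0.001  0.04 ] [0.001 0.089 0.   ]
['-59', '-0.3', '0'] [-0.    -0.001  0.044] [0.001 0.089 0.   ]
```

```bash
python3 -m inch '[[0,-0.001,0.007,0,0.017,0,1],[-0.001,-0.001,0.013,0,0.033,0,1],[-0.001,-0.001,0.019,0,0.047,0,1],[0,-0.001,0.025,0,0.06,0,1],[0,-0.001,0.03,0,0.072,0,1],[0,-0.001,0.035,0,0.08,0,1],[0,-0.001,0.039,0,0.089,0,1],[0,-0.001,0.039,0,0.089,0,1],[0,-0.001,0.039,0,0.089,0,1]]'
python3 s.py -59 0 0 -59 -0.4 0
```

```text
t: 11.92
ee_pos: [530.4, -239.4, 84.0]
orientation: [0.055, 3.141, 0.001]
ft_force: [-0.1, 0.4, -2.0]
width: 33.7
grasp_force: 30.0
t 11.93 corner [-59.1   -0.06   0.41] theta -0.0 F [-0.1  0.4 -2. ] M [ 0.02 -0.02  0.03] w 33.7
['-59', '0', '0'] [-0.001  0.     0.003] [ 0.001 -0.     0.   ]
['-59', '-0.4', '0'] [-0.001  0.     0.005] [ 0.001 -0.     0.   ]
```

```bash
python3 -m inch '[[0,0,0.002,0,0,0,1],[0,0,0.003,0,0,0,1],[0,0,0.004,0,0,0,1],[0,0,0.004,0,0,0,1]]'; python3 s.py
```

```text
t: 12.42
ee_pos: [530.5, -239.4, 83.6]
orientation: [0.055, 3.141, 0.001]
ft_force: [-1.6, 0.3, 2.3]
width: 33.9
grasp_force: 30.0
t 12.43 corner [-5.905e+01 -7.000e-02  3.000e-02] theta 0.0 F [-1.6  0.3  2.3] M [-0.1   0.25 -0.05] w 33.9
```

```bash
python3 -m inch '[[0,0,0.002,0,0,0,1],[0,0,0.003,0,0,0,1],[0,0,0.003,0,0,0,1]]'; python3 s.py
```

```text
t: 12.8
ee_pos: [530.5, -239.4, 83.6]
orientation: [0.055, 3.141, 0.001]
ft_force: [-3.5, 2.5, 7.6]
width: 33.7
grasp_force: 30.0
t 12.8 corner [-5.905e+01 -8.000e-02  2.000e-02] theta 0.0 F [-3.5  2.5  7.6] M [ 0.09  0.48 -0.02] w 33.7
```

Contact is on the tuck side only (My +0.48), so I ease the far edge down a fraction.

```bash
python3 -m inch '[[0,0,0,0,0.004,0,1],[0,0,0,0,0.008,0,1],[0,0,0,0,0.008,0,1]]'; python3 s.py
```

```text
t: 13.18
ee_pos: [530.5, -239.4, 83.8]
orientation: [-0.055, -3.135, -0.001]
ft_force: [-3.3, 2.4, 9.5]
width: 34.1
grasp_force: 30.0
t 13.18 corner [-59.13  -0.08   0.64] theta -0.35 F [-3.3  2.4  9.5] M [0.08 0.39 0.01] w 34.1
```

```bash
python3 -m inch '[[0,0,-0.002,0,-0.006,0,1],[0,0,-0.003,0,-0.006,0,1],[0,0,-0.003,0,-0.006,0,1]]'; python3 s.py
python3 -m inch '[[0,0,0,0,0,0,0.4],[0,0,0,0,0,0,0.2],[0,0,0,0,0,0,0],[0,0,0,0,0,0,-0.4],[0,0,0,0,0,0,-1],[0,0,0,0,0,0,-1],[0,0,0,0,0,0,-1]]'; python3 s.py
```

```text
t: 13.55
ee_pos: [530.5, -239.5, 83.6]
orientation: [-0.055, -3.14, -0.001]
ft_force: [-2.1, 1.5, 6.5]
width: 33.8
grasp_force: 30.0
t 13.55 corner [-59.02  -0.13   0.14] theta -0.09 F [-2.1  1.5  6.5] M [-0.01  0.2   0.01] w 33.8
t: 14.42
ee_pos: [530.5, -239.4, 83.4]
orientation: [-0.055, -3.14, -0.001]
ft_force: [0.2, 0.1, -0.4]
width: 80.5
grasp_force: 0.0
t 14.43 corner [-59.07  -0.07  -0.08] theta -0.09 F [ 0.2  0.1 -0.4] M [0.   0.05 0.02] w 80.5
```

Released cleanly. I retreat straight up, then check the fit.

```bash
python3 -m inch '[[0,0,0,0,0,0,-1],[0,0,-0.1,0,0,0,-1],[0,0,-0.35,0,0,0,-1],[0,0,-0.65,0,0,0,-1],[0,0,-0.95,0,0,0,-1],[0,0,-0.95,0,0,0,-1],[0,0,-0.95,0,0,0,-1],[0,0,-0.95,0,0,0,-1]]'
python3 - <<'E'
from h import *
o=ctrl.get_obs(); a=ctrl.get_image("wrist")[:,:,::-1]; b=ctrl.get_image("side")[:,:,::-1]
b=cv2.resize(b[210:330,290:420],None,fx=2.6,fy=2.6,interpolation=cv2.INTER_CUBIC)
a=a[0:270,90:550]; h=max(a.shape[0],b.shape[0]); out=np.zeros((h,a.shape[1]+b.shape[1],3),np.uint8); out[:a.shape[0],:a.shape[1]]=a; out[:b.shape[0],a.shape[1]:]=b
cv2.imwrite("pics/fin.png",out); print(out.shape)
E
```

```text
t: 15.42
ee_pos: [529.8, -239.1, 224.6]
orientation: [-0.055, -3.137, -0.003]
ft_force: [-0.1, -0.7, 0.3]
width: 87.6
grasp_force: 0.0
(312, 798, 3)
```

View pics/fin.png

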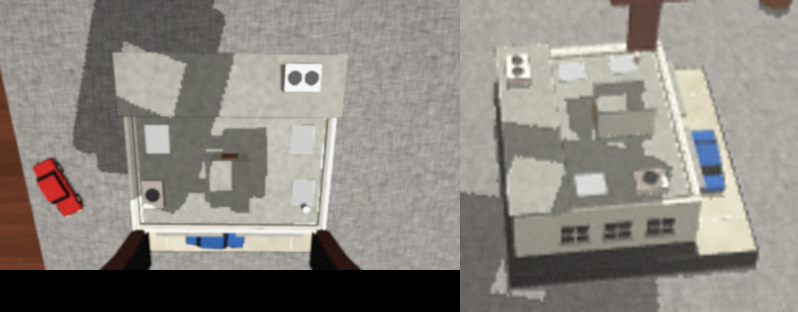

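Both views show the roof flat inside the walls, with its near edge under the slab and an even gap all round. The door faces the slab at (229,156), and the cars are untouched.

```bash
python3 -c "
from workcell import ctrl
print(ctrl.close_job())"
```

```text
the job is handed in; nothing more can be done
None
```

The grey roof is home in the garage: its far edge is tucked under the slab, it lies flat between the walls, and I let go and handed the job in at about 15.5 s. The highest contact force I read was about 10 N, neither car looked moved, and the arm stayed well clear of the paint jar and tape roll.

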